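Close the twist-lock carrier round the sample tin

ROBOT

A 6-joint arm with a two-finger parallel gripper is mounted at the origin on a cart in front of the work surface, level with it; the furniture and walls round the work are solid. World frame = base frame: x ahead of the robot, y to its left, z up, the work surface at z = 0. Lengths are in m, angles in rad, forces in N, time in s.
With the tool pointing down it reaches from about 0.35 to 0.875 m from the base axis. Payload 4.2 kg.
Tool frame: the origin (TCP) lies on the centre line of the jaws, within the pads' length; the fingertips stand 8 mm ahead of it and the grasp point (between the pads) lies 11 mm behind it (env.finger_overhang is the distance from the TCP to the fingertips, in m); z points along the fingers, y is the line along which they close (so a half turn about z gives the same grasp; the last joint's range is limited). The gripper opens to 87 mm and grips with 3 to 60 N. Pads are 19 mm wide; open, the fingers measure 117 mm over their backs; the gripper's body (75 mm by 190 mm) begins 51 mm behind the grasp point.
Start: joints at [-1.08, 0.385, 0.008, 0, -1.194, -0.259], TCP at [0.144, -0.608, 0.231] pointing down, gripper open.
Joint ranges: [-3.14, 3.14], [-1.21, 2.06], [-1.07, 1.41], [-3.16, 2.05], [-2.99, -0.16], [-3.1, 3.1]. Speed limits (rad/s): [2.79, 2.79, 3.14, 3.14, 3.14, 3.14].

INTERFACE

Orientations are given as a rotation vector (axis times angle).
In Python, from rig import env gives the robot as it stands.
- The arm moves only by the tool carry_out, never from a script. Its argument "increments" is text: rows parted by semicolons, each of 7 numbers parted by spaces: the turn, a rotation vector about the world's x, y, z as a fraction of full scale, then the shift along the world's x, y, z as a fraction of full scale, then the opening, from 0 (shut) to 1 (fully open). In form: wx wy wz dx dy dz fingers; .... A call has 1 to 20 rows; each row is the pose to reach, as a shift and turn from the pose commanded when the call began, turning the shorter way round; what a row does not reach only later rows make up. Full scale, the value 1, is 30 cm for a shift and 180 degrees for a turn. A row lasts 1/12 s, in which the tool goes at most 41.7 mm and 7.16 degrees, less where a joint would pass 70% of its speed; a pose out of reach is approached as far as the arm can. A call with a number of a shift or a turn outside -1 to 1 is refused whole. A call with a gripper value outside its range is refused whole. The fingers move at their own pace and stop on an object; "newtons" is the grip in N (left out, the last holds). Time passes only in rows, so rows that repeat a pose let the fingers close. It gives the time, the measured TCP pose, the force, the opening and the grip force at its end, in the units of the state.
- env.read_state(): the state, without advancing time (a new reading comes with each control period).
- env.get_image(name): name is "scene" or "top" or "wrist"; returns the picture (420x560x3 uint8, red, green, blue); there is no depth.
- env.camera_params(name): a dict with "vfov" (degrees; the focal length in pixels is half the picture's height over the tangent of half this angle, whatever the lens; pixels are square), "cx", "cy" (the principal point, pixels), "dist" ([k1, k2, p1, p2, k3] as OpenCV has them; the pictures are not rectified), "rvec" (rotation vector, rad) and "tvec" (3), from world to camera coordinates, as OpenCV has them; the wrist camera has in their place "T_tool_cam" (4x4, takes a point from camera to tool coordinates, whose origin is the TCP and whose axes are the flange's). Camera axes: x right, y down, z forward; pixel columns grow to the right and rows downward; lengths in m; the calibration is good to about 2 mm. A picture is of the moment at which its call begins: read the wrist's pose just before it. camera_params takes no time and is no camera call.
- env.hand_in(): hands the job in; it is judged then, once.
Trained networks look in the newest picture that a camera, given by its name, has taken for a name from the list of things; names that differ only in an ending like _2 or _b are one class to them, and where a whole thing is asked for, a point or a joint stands for the part that bears it (a point fixed in the world has none). Each returns a list of dicts, best first, with "score" (0 to 1); they miss things now and then, are a little off and sometimes report something else, mostly with a low value. They report only what shows in the picture. A call takes as long as a camera call. They do not tell look-alikes from the thing itself.
- env.silhouettes(name, camera): "pixels" (420x560 bool, what is visible of it) and "rect" ([left, top, right, bottom] in pixels, round what is visible of it).
- env.pinpoint(name, camera): "uv" ([column, row] in pixels: a listed point, or the origin of a listed thing).
The state is a dict: "t": time; "joint_positions": joint angles; "qvel": joint speeds; "tau": joint torques, N m; "ee_pos": TCP position; "eef_rot": TCP orientation; "force": force on the tool from outside, world axes, zero at the start; "wrist_torque": the same for the moment, N m; "opening": finger opening in m; "finger_force": force on a finger pad.
Only numpy, scipy, OpenCV 4.12 (cv2) and the standard library are available. Lean on these libraries where they do the work, as an engineer would, in place of code of your own. Each camera call takes 0.05 s, during which the arm holds its last target. There are 200 camera calls.

TASK

The small sample tin has slid under the clear guard: draw it out into the open with the hooked rod, without tipping it over (no fingers on the tin while it is under there) and lay the rod back down on the worktop. Then stand the tin upright in the cup of the carrier base, lower the hood over it until its rim rests on the base, and turn the hood clockwise until its two ears are fully home under the two clamps. Let go of everything, and leave the other things on the worktop where they stand.

Things in the scene. Friction and masses are not known exactly. Their poses are not given: they have to be found in the camera images.
- guard: Fixed low guard: clear flat roof 160 mm deep (x) and 300 mm wide (y), its underside 115 mm and top 127 mm above the worktop, on two dark wooden end panels 12 mm thick (inner faces at y = +-138 mm); open in front (-x, towards the robot) and behind. Origin: on the worktop under its centre; the roof's front edge is at x = -80 mm.
- small_tin: The sample tin to be packed: squat closed grey round tin, 60 mm across, 52 mm tall (body 58 mm across up to 38 mm, lid 59.6 mm above), 0.1 to 0.2 kg. Origin: centre of its underside, z up. Starts upright on the worktop under the guard.
- hook_rod: Loose hooked rod, 0.18 kg, lying flat. Origin: underside of its wooden handle, which is 100 x 22 x 26 mm (x, y, z), centred there. A steel rod 10 mm thick, its centre 5.5 mm above the underside, runs from the handle along +x to x = 220 mm and bends square to +y: see the hook. Centre of mass about 27 mm along +x.
- hook_grip (a point): A good point to grip the rod: on the handle, at (27, 0, 13) mm in the rod's frame. Axes as the rod's. The hook: from (220, 0) mm in the rod's frame a bar of the same 10 mm steel runs along +y to (220, 90) mm, and ends in a tip that points 20 mm back (-x) from there. Room inside the hook between rod and tip: 80 mm.
- carrier_base: Fixed lower part of the carrier. Origin: centre of its underside, on the worktop, z up. Round flange 146 mm across, its top 8 mm above the worktop; in the middle a shallow cup (at least 72 mm inside, 83 mm outside, floor 9 mm and rim 19 mm above the worktop). Two steel clamps stand on the flange at its +x and -x.
- clamp (a point): One clamp, 64 mm along the base's +x, 20 mm above the worktop (the other lies opposite). Roof 56 to 72 mm from the base's axis, 30 mm wide along the rim, underside 17 mm and top 23 mm above the worktop; a post on the outside (from 66 mm) and a stop across its clockwise end (seen from above): ears enter from the counter-clockwise side.
- carrier_hood: Loose upper part of the carrier: upturned round aluminium shell, open below, 102 mm outside, at least 88 mm inside, inner height 60 mm, flat top at 64 mm, 0.35 kg. Origin: centre of its open rim, z up. Wooden bar handle on top along x (in line with the ears), 72 mm long, 16 mm wide, 82 to 96 mm above the rim.
- ear (a point): One of the hood's two rim ears, 55 mm along its +x, 3 mm above the rim (the other opposite): out to 63 mm, 22 mm wide, 6 mm thick. The hood goes down only with its x axis 40 to 135 degrees counter-clockwise of the base's x axis (a half turn more is the same); then clockwise till the x axes are in line, ears under the clamps. Stops lie 3 degrees beyond.
- tall_tin: Bystander, to be left alone: black sample tin 64 mm across, 78 mm tall. Origin: centre of its underside.
- steel_cup: Bystander, to be left alone: tapered steel cup 54 mm across, 80 mm tall. Origin: centre of its underside.
- little_glass: Bystander, to be left alone: small glass 48 mm across, 61 mm tall. Origin: centre of its underside.
- spice_jar: Bystander, to be left alone: slim spice jar 45 mm across, 105 mm tall. Origin: centre of its underside.
Mind the look-alikes: they are no part of the job. What is shaped like the small_tin but yellow is not meant. What is shaped like the carrier_hood but green is not meant.

How it is judged:
By the outcome, as a careful person would: the job done as asked, in the order asked, and still so for the second after the job is handed in, with the robot touching nothing.
It also fails if it takes over 72 s, if anything falls off the work surface, if the arm or the gripper's body presses on something with over 40 N, if the wrist force passes 120 N, or if a joint passes its speed limit or range.

## Working session

There is one attempt and no reset: what is moved stays moved. The work goes in short steps, Python scripts to look and compute and a tool call to move; the robot and the scene stay as the last step left them, time stands still between calls to the robot, and variables do not carry over. Pictures are saved under pics/ and viewed, at most 10 in all, crops included, and the job is handed in when it is done.

Besides the shell and the picture viewer there is one more tool, called after "Call:" as name(argument=value, ...), one argument or row to a line, values as JSON. carry_out: Moves the arm, as the interface text tells. Shift numbers are shares of 30 cm and turn numbers shares of 180 degrees, none past 1 either way. Its arguments: {"type":"object","properties":{"increments":{"type":"string"},"newtons":{"type":"number"}},"required":["increments"]}

```bash
ls; mkdir -p pics
cat > h.py <<'E'
import numpy as np, cv2
from rig import env
def K(n):
    c=env.camera_params(n); f=210/np.tan(np.radians(c["vfov"])/2)
    return np.array([[f,0,c["cx"]],[0,f,c["cy"]],[0,0,1]]),np.array(c["dist"],float)
def pose(n):  # world->cam R,t
    c=env.camera_params(n)
    if n!="wrist": return cv2.Rodrigues(np.array(c["rvec"],float))[0],np.array(c["tvec"],float)
    s=env.read_state(); T=np.eye(4); T[:3,:3]=cv2.Rodrigues(np.array(s["eef_rot"],float))[0]; T[:3,3]=s["ee_pos"]
    W=np.linalg.inv(T@np.array(c["T_tool_cam"])); return W[:3,:3],W[:3,3]
def ray(n,uv,P=None):
    k,d=K(n); R,t=P or pose(n)
    p=cv2.undistortPoints(np.array([[uv]],float),k,d)[0,0]
    v=R.T@np.array([p[0],p[1],1]); return -R.T@t, v/np.linalg.norm(v)
def atz(n,uv,z,P=None):
    o,v=ray(n,uv,P); return o+v*(z-o[2])/v[2]
def tri(r):
    A=np.zeros((3,3));b=np.zeros(3)
    for o,v in r:
        M=np.eye(3)-np.outer(v,v);A+=M;b+=M@o
    x=np.linalg.solve(A,b); return x,[round(float(np.linalg.norm((np.eye(3)-np.outer(v,v))@(x-o)))*1000,1) for o,v in r]
def proj(n,X,P=None):
    k,d=K(n);R,t=P or pose(n)
    return cv2.projectPoints(np.array(X,float).reshape(-1,1,3),R,t,k,d)[0][:,0]
E
python3 - <<'E'
from h import *
ims=[]
for n in("scene","top"):
    im=env.get_image(n)[:,:,::-1]; cv2.imwrite(f"pics/{n}0.png",im)
    for o in["guard","small_tin","hook_rod","hook_grip","carrier_base","clamp","carrier_hood","ear","tall_tin","steel_cup","little_glass","spice_jar"]:
        print(n,o,[(round(d["score"],2),np.round(d["uv"]).tolist(),np.round(atz(n,d["uv"],0),3)[:2].tolist()) for d in env.pinpoint(o,n)[:4]])
print(env.read_state(), env.finger_overhang)
E
```

```text
pics
scene guard [(0.66, [337.0, 223.0], [0.717, 0.027]), (0.4, [287.0, 270.0], [0.431, -0.049])]
scene small_tin [(0.85, [349.0, 262.0], [0.6, -0.133]), (0.75, [326.0, 227.0], [0.671, 0.033])]
scene hook_rod [(0.66, [288.0, 271.0], [0.431, -0.054])]
scene hook_grip [(0.62, [281.0, 263.0], [0.436, -0.014])]
scene carrier_base [(0.96, [368.0, 308.0], [0.501, -0.291])]
scene clamp [(0.65, [384.0, 293.0], [0.578, -0.283])]
scene carrier_hood [(0.69, [233.0, 211.0], [0.481, 0.302]), (0.44, [190.0, 173.0], [0.502, 0.638])]
scene ear [(0.42, [327.0, 230.0], [0.661, 0.018]), (0.36, [202.0, 171.0], [0.549, 0.622])]
scene tall_tin [(0.58, [278.0, 192.0], [0.685, 0.302])]
scene steel_cup []
scene little_glass [(0.76, [198.0, 226.0], [0.342, 0.298]), (0.38, [279.0, 191.0], [0.698, 0.309])]
scene spice_jar [(0.78, [318.0, 339.0], [0.329, -0.282])]
top guard [(0.61, [318.0, 151.0], [0.72, 0.022])]
top small_tin [(0.8, [366.0, 189.0], [0.597, -0.13]), (0.51, [314.0, 161.0], [0.689, 0.035])]
top hook_rod [(0.73, [341.0, 244.0], [0.42, -0.045])]
top hook_grip [(0.57, [335.0, 245.0], [0.417, -0.025])
[... 585 characters left out ...]
], [0.696, 0.319])]
{'t': 1.3, 'joint_positions': array([-1.08041013e+00,  3.84709292e-01,  7.90191140e-03,  4.53955561e-06,
       -1.19401268e+00, -2.58580880e-01]), 'qvel': array([ 0.00030425, -0.0001846 , -0.00070728, -0.00183828,  0.00065672,
       -0.00032041]), 'tau': array([ 2.18983469e-04, -3.90472806e+01,  1.87621415e+01,  4.22446713e+00,
        1.53982773e-02, -1.71023004e-05]), 'ee_pos': array([ 0.14359039, -0.60825899,  0.23054589]), 'eef_rot': array([ 3.63305408e-01, -3.12050226e+00, -3.22656483e-05]), 'force': array([-0.12422243, -0.51864434,  0.26881219]), 'wrist_torque': array([0.04146066, 0.00470682, 0.00985143]), 'finger_force': 0.0, 'opening': 0.08718249061807423} 0.008
```

Run:
```python
import cv2
t=cv2.imread("pics/top0.png"); s=cv2.imread("pics/scene0.png")
cv2.imwrite("pics/a.png",cv2.resize(t[120:300,90:470],(800,379),interpolation=cv2.INTER_CUBIC))
cv2.imwrite("pics/b.png",cv2.resize(s[140:360,150:450],(800,587),interpolation=cv2.INTER_CUBIC))
```

```text
(no output)
```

View pics/a.png

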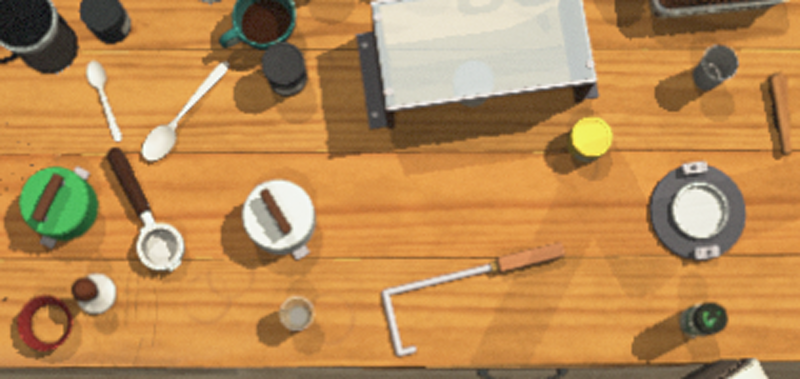

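View pics/b.png

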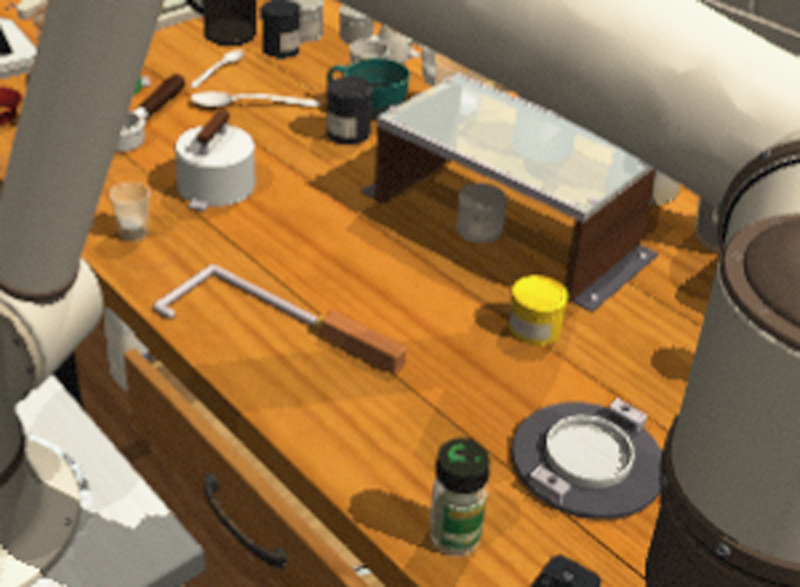

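The top view shows the rod lying with its handle at about full-frame (342,242), its corner at (274,259) and its hook towards the robot. The white hood is at (223,222) with the green look-alike at (119,217). The base is at (421,220) and the grey tin is under the guard at (314,160). The yellow look-alike is at (371,186).

Run:
```python
from h import *
np.set_printoptions(precision=4,suppress=True)
c=env.camera_params("wrist"); print(np.array(c["T_tool_cam"]),c["vfov"],c["cx"],c["cy"])
for n,a,b in [("guard",[337,223],[318,151]),("tin",[326,227],[314,161]),("grip",[281,263],[335,245]),("rod",[288,271],[341,244]),("base",[368,308],[421,222]),("hood",[233,211],[223,222]),("yellow",[349,262],[366,189])]:
    print(n,*tri([ray("scene",a),ray("top",b)]))
f=lambda u,v:(90+u*380/800,120+v*380/800)
for n,uv,z in [("handle_a",(497,267),.013),("handle_b",(563,251),.013),("corner",(387,293),.006),("barend",(402,352),.006),("guardFL",(388,108),.121),("guardFR",(596,83),.121),("cl+",(694,168),.023),("cl-",(706,252),.023),("hb1",(262,193),.096),("hb2",(290,232),.096),("tintop",(474,75),.052)]:
    print(n,atz("top",f(*uv),z)[:2])
print(np.array([ray(n,(280,210))[0] for n in("top","scene")]))
```

```text
[[-0.0009 -0.9576 -0.2879  0.0803]
 [ 1.     -0.001   0.0003 -0.0006]
 [-0.0006 -0.2879  0.9576 -0.1533]
 [ 0.      0.      0.      1.    ]] 62.064407393862645 279.8422509473552 210.39529560705066
guard [0.7175 0.0237 0.0025] [3.4, 3.4]
tin [ 0.6847  0.0381 -0.007 ] [6.1, 6.1]
grip [ 0.4199 -0.0271  0.0174] [4.9, 4.9]
rod [ 0.4263 -0.0491 -0.0016] [6.5, 6.5]
base [ 0.4877 -0.2984  0.0149] [1.7, 1.7]
hood [ 0.4957  0.3248 -0.0179] [1.2, 1.2]
yellow [ 0.5987 -0.1318 -0.0027] [3.1, 3.1]
handle_a [0.4108 0.003 ]
handle_b [ 0.4338 -0.0951]
corner [0.3742 0.1648]
barend [0.2879 0.1434]
guardFL [0.6248 0.1619]
guardFR [ 0.6604 -0.133 ]
cl+ [ 0.5558 -0.2942]
cl- [ 0.4296 -0.3061]
hb1 [0.5088 0.34  ]
hb2 [0.4532 0.3001]
tintop [0.6913 0.0348]
[[ 0.2404  0.1603  1.6903]
 [-0.173  -0.7218  0.8045]]
```

Call:
carry_out(
  increments="0 0 0.25 0.45 0.97 0 1;0 0 0.25 0.45 0.97 0 1;0 0 0.25 0.45 0.97 0 1;0 0 0.25 0.45 0.97 0 1;0 0 0.25 0.45 0.97 0 1;0 0 0.25 0.45 0.97 0 1;0 0 0.25 0.45 0.97 0 1;0 0 0.25 0.45 0.97 0 1",
  newtons=30,
)

```text
t: 1.97
ee_pos: [0.279, -0.3148, 0.2309]
eef_rot: [-1.533, 2.741, -0.001]
force: [1.1, -0.8, -0.6]
opening: 0.0872
finger_force: 0.0
```

Call:
carry_out(
  increments="0 0 0.248 0.46 0.98 -0.2 1;0 0 0.248 0.46 0.98 -0.2 1;0 0 0.248 0.46 0.98 -0.2 1;0 0 0.248 0.46 0.98 -0.2 1;0 0 0.248 0.46 0.98 -0.2 1;0 0 0.248 0.46 0.98 -0.2 1;0 0 0.248 0.46 0.98 -0.2 1;0 0 0.248 0.46 0.98 -0.2 1;0 0 0.248 0.46 0.98 -0.2 1;0 0 0.248 0.46 0.98 -0.2 1",
)

```text
t: 2.8
ee_pos: [0.4171, -0.0216, 0.1702]
eef_rot: [2.46, -1.952, -0.001]
force: [-0.2, -0.6, 0.7]
opening: 0.0871
finger_force: 0.0
```

Run:
```python
from h import *
np.set_printoptions(precision=4,suppress=True)
P=pose("wrist"); im=env.get_image("wrist")[:,:,::-1]; 
for n in("hook_grip","hook_rod"): 
    for d in env.pinpoint(n,"wrist")[:2]: print(n,d["score"],d["uv"],atz("wrist",d["uv"],.013,P))
q=proj("wrist",[[.4173,-.0234,.013],[.4233,-.0497,.013]],P); print(q)
# handle mask: reddish-brown
hsv=cv2.cvtColor(np.ascontiguousarray(im),cv2.COLOR_BGR2HSV)
print([hsv[int(y),int(x)] for x,y in q])
s=env.silhouettes("hook_rod","wrist")
if s:
    m=s[0]["pixels"]; ys,xs=np.nonzero(m); print(s[0]["rect"],s[0]["score"],m.sum())
    G=np.array([atz("wrist",(x,y),.013,P)[:2] for x,y in zip(xs[::15],ys[::15])]); np.save("g.npy",G)
    print(cv2.fitLine(G[(G[:,1]<0.0)].astype(np.float32),cv2.DIST_L2,0,.01,.01).ravel())
    im=im.copy(); im[m,1]=255
cv2.imwrite("pics/w1.png",im)
```

```text
hook_grip 0.7 [272.0, 195.8] [ 0.423  -0.0205  0.013 ]
hook_rod 0.78 [271.9, 167.7] [ 0.4288 -0.0458  0.013 ]
[[278.7662 194.1312]
 [278.8661 164.8342]]
[array([ 11, 155, 196], dtype=uint8), array([ 12, 156, 199], dtype=uint8)]
[256.5, 111.2, 365.6, 359.2] 0.59 4058
[ 0.2248 -0.9744  0.4288 -0.0504]
```

View pics/w1.png

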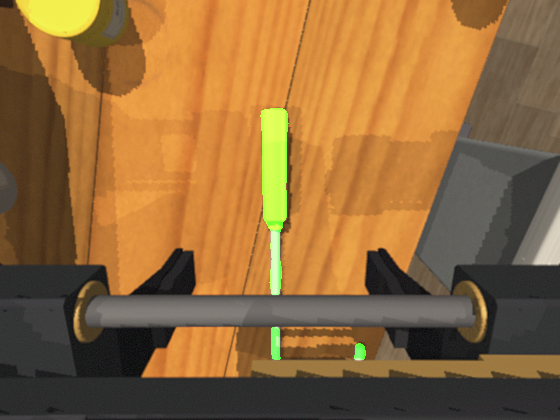

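The picture shows the rod handle centred at about pixel (274,165), within 5 mm of the estimate. I'll descend and grip it.

Call:
carry_out(
  increments="0 0 0 0.018 -0.004 -0.3 1;0 0 0 0.018 -0.004 -0.4 1;0 0 0 0.018 -0.004 -0.48 1;0 0 0 0.018 -0.004 -0.53 1;0 0 0 0.018 -0.004 -0.53 1;0 0 0 0.018 -0.004 -0.53 0;0 0 0 0.018 -0.004 -0.53 0;0 0 0 0.018 -0.004 -0.53 0;0 0 0 0.018 -0.004 -0.53 0;0 0 0 0.018 -0.004 -0.53 0;0 0 0 0.018 -0.004 -0.53 0;0 0 0 0.018 -0.004 -0.53 0;0 0 0 0.018 -0.004 -0.53 0",
  newtons=40,
)

```text
t: 4.08
ee_pos: [0.422, -0.0244, 0.0117]
eef_rot: [-2.457, 1.957, -0.0]
force: [-0.1, 0.2, 0.2]
opening: 0.0414
finger_force: 0.0
```

Call:
carry_out(
  increments="0 0 0 0 0 0 0;0 0 0 0 0 0 0;0 0 0 0 0 0 0;0 0 0 0 0 0 0;0 0 0 0 0 0 0",
)

```text
t: 4.5
ee_pos: [0.4221, -0.0244, 0.0116]
eef_rot: [-2.457, 1.957, -0.0]
force: [0.2, 0.1, 0.4]
opening: 0.0216
finger_force: 40.0
```

Call:
carry_out(
  increments="0 0 0 0 0 0.13 0;0 0 0 0 0 0.25 0;0 0 -0.05 0 0 0.25 0;0 0 -0.1 0 0 0.25 0;0 0 -0.14 0 0 0.25 0;0 0 -0.18 0 0 0.25 0;0 0 -0.22 0 0 0.25 0;0 0 -0.26 0 0 0.25 0;0 0 -0.3 0 0 0.25 0;0 0 -0.34 0 0 0.25 0;0 0 -0.38 0 0 0.25 0;0 0 -0.42 0 0 0.25 0;0 0 -0.46 0 0 0.25 0;0 0 -0.5 0 0 0.25 0;0 0 -0.52 0 0 0.25 0;0 0 -0.533 0 0 0.25 0;0 0 -0.533 0 0 0.25 0",
)

```text
t: 5.92
ee_pos: [0.4214, -0.0246, 0.0861]
eef_rot: [0.189, -3.135, 0.0]
force: [-0.5, 0.4, -2.2]
opening: 0.0218
finger_force: 40.0
```

Call:
carry_out(
  increments="0 0 0 0.1 -0.005 0 0;0 0 0 0.2 -0.005 0 0;0 0 0 0.3 -0.005 0 0;0 0 0 0.38 -0.005 0 0;0 0 0 0.422 -0.005 0 0;0 0 0 0.422 -0.005 0 0;0 0 0 0.422 -0.005 0 0",
)

```text
t: 6.5
ee_pos: [0.5479, -0.0261, 0.0855]
eef_rot: [0.191, -3.133, -0.0]
force: [-1.0, -0.7, -2.1]
opening: 0.0216
finger_force: 40.0
```

Run:
```python
from h import *
np.set_printoptions(precision=4,suppress=True)
s=env.read_state(); e=np.array(s["ee_pos"]); r=s["eef_rot"]; print(e,r,s["force"])
a=2*np.arctan2(r[1],r[0])+np.pi; u=np.array([np.cos(a),np.sin(a),0]); v=np.array([-u[1],u[0],0]); print(np.degrees(a)%360)
t=env.get_image("top")[:,:,::-1].copy(); sc=env.get_image("scene")[:,:,::-1].copy()
g=e+[0,0,-.0116+.0055]
pts=[g+u*.0,g+.193*u,g+.193*u+.09*v,g+.173*u+.09*v]
th=np.linspace(0,6.28,25); tin=np.c_[.688+.03*np.cos(th),.0365+.03*np.sin(th),0*th+.052]; tb=tin*[1,1,0]
out=[]
for n,im,(x0,y0,w,h) in(("top",t,(260,120,150,110)),("scene",sc,(250,170,150,110))):
    cv2.polylines(im,[np.int32(proj(n,pts)*16)],False,(0,0,255),1,cv2.LINE_AA,4)
    for q in(tin,tb): cv2.polylines(im,[np.int32(proj(n,q)*16)],False,(0,255,0),1,cv2.LINE_AA,4)
    out.append(cv2.resize(im[y0:y0+h,x0:x0+w],(400,293),interpolation=cv2.INTER_CUBIC))
    out.append(cv2.resize((sc if n=="scene" else t)[y0:y0+h,x0:x0+w],(400,293)))
cv2.imwrite("pics/c.png",np.hstack([out[0],out[2]]))
```

```text
[ 0.5479 -0.0261  0.0855] [ 0.1914 -3.1332 -0.0001] [-0.9941 -0.7117 -2.0621]
6.992641495168684
```

View pics/c.png

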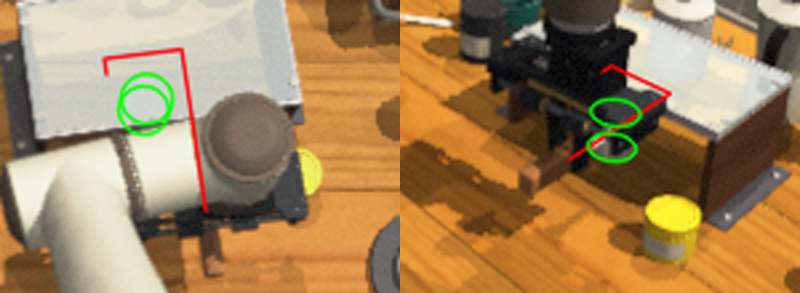

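Call:
carry_out(
  increments="0 0 0 0 0 -0.05 0;0 0 0 0 0 -0.1 0;0 0 0 0 0 -0.13 0;0 0 0 0 0 -0.13 0;0 0 0 0 0 -0.13 0",
)

```text
t: 7.02
ee_pos: [0.5479, -0.0261, 0.0475]
eef_rot: [0.192, -3.135, 0.001]
force: [0.6, 0.5, -2.1]
opening: 0.0216
finger_force: 40.0
```

Run:
```python
from h import *
im=env.get_image("wrist")[:,:,::-1]; sc=env.get_image("scene")[:,:,::-1]; t=env.get_image("top")[:,:,::-1]
cv2.imwrite("pics/d.png",np.hstack([cv2.resize(sc[160:290,240:400],(400,325),interpolation=cv2.INTER_CUBIC),cv2.resize(t[115:220,260:390],(400,325),interpolation=cv2.INTER_CUBIC)]))
```

```text
(no output)
```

View pics/d.png

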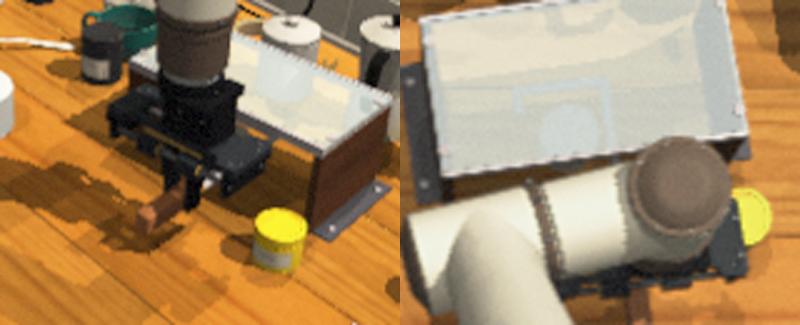

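Call:
carry_out(
  increments="0 0 0 0 0 -0.07 0;0 0 0 0 0 -0.113 0;0 0 0 0 0 -0.113 0;0 0 0 -0.03 -0.0037 -0.113 0;0 0 0 -0.06 -0.0074 -0.113 0;0 0 0 -0.09 -0.011 -0.113 0;0 0 0 -0.12 -0.0148 -0.113 0;0 0 0 -0.15 -0.0185 -0.113 0;0 0 0 -0.18 -0.022 -0.113 0;0 0 0 -0.21 -0.026 -0.113 0;0 0 0 -0.24 -0.0295 -0.113 0;0 0 0 -0.28 -0.0345 -0.113 0;0 0 0 -0.32 -0.039 -0.113 0;0 0 0 -0.36 -0.044 -0.113 0;0 0 0 -0.4 -0.049 -0.113 0;0 0 0 -0.44 -0.054 -0.113 0;0 0 0 -0.48 -0.059 -0.113 0;0 0 0 -0.51 -0.063 -0.113 0;0 0 0 -0.53 -0.065 -0.113 0;0 0 0 -0.53 -0.065 -0.113 0",
)

```text
t: 8.83
ee_pos: [0.3877, -0.0459, 0.0136]
eef_rot: [0.191, -3.134, 0.0]
force: [-0.2, 0.3, -1.5]
opening: 0.0218
finger_force: 40.0
```

Run:
```python
from h import *
np.set_printoptions(precision=4,suppress=True)
sc=env.get_image("scene")[:,:,::-1]; t=env.get_image("top")[:,:,::-1]
for n in("scene","top"):
  for d in env.pinpoint("small_tin",n)[:3]: print(n,d["score"],d["uv"],atz(n,d["uv"],0))
cv2.imwrite("pics/e.png",np.hstack([cv2.resize(sc[180:310,220:380],(400,325),interpolation=cv2.INTER_CUBIC),cv2.resize(t[135:265,260:390],(400,400),interpolation=cv2.INTER_CUBIC)[:325]]))
```

```text
scene 0.96 [348.4, 264.2] [ 0.5904 -0.1408  0.    ]
scene 0.7 [299.4, 244.8] [0.538  0.0172 0.    ]
top 0.82 [368.2, 189.2] [ 0.5951 -0.1364  0.    ]
top 0.72 [318.1, 203.8] [0.5486 0.0243 0.    ]
```

View pics/e.png

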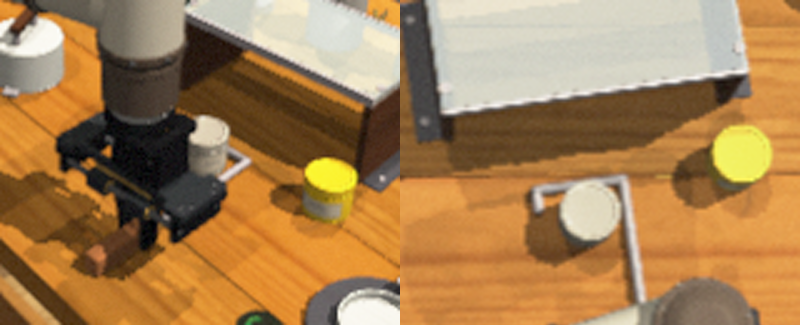

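Call:
carry_out(
  increments="0 0 0 0.02 0.002 0 0;0 0 0 0.025 0.003 0.05 0;0 0 0 0.025 0.003 0.15 0;0 0 0 0.025 0.003 0.25 0;0 0 0 0.025 0.003 0.25 0;0 0 0 0.025 0.1 0.25 0;0 0 0 0.025 0.22 0.25 0;0 0 0 0.025 0.34 0.25 0;0 0 0 0.025 0.46 0.25 0;0 0 0 0.025 0.46 0.2 0;0 0 0 0.025 0.46 0.1 0;0 0 0 0.025 0.46 0.03 0;0 0 0 0.025 0.46 0.0 0;0 0 0 0.025 0.46 -0.005 0;0 0 0 0.025 0.46 -0.005 0;0 0 0 0.025 0.46 -0.005 1;0 0 0 0.025 0.46 -0.005 1;0 0 0 0.025 0.46 -0.005 1;0 0 0 0.025 0.46 -0.005 1;0 0 0 0.025 0.46 -0.005 1",
)

```text
t: 10.7
ee_pos: [0.3974, 0.0926, 0.0123]
eef_rot: [-0.191, 3.135, 0.001]
force: [0.3, 0.8, 0.3]
opening: 0.0471
finger_force: 0.0
```

Call:
carry_out(
  increments="0 0 0 0 0 0.1 1;0 0 0 0 0 0.23 1;0 0 0 0.05 -0.02 0.36 1;0 0 0 0.17 -0.08 0.48 1;0 0 0 0.3 -0.15 0.53 1;0 0 0 0.42 -0.21 0.53 1;0 0 0 0.482 -0.239 0.53 1;0 0 0 0.482 -0.239 0.53 1;0 0 0 0.482 -0.239 0.53 1",
)

```text
t: 11.45
ee_pos: [0.5425, 0.0199, 0.1705]
eef_rot: [0.187, -3.135, -0.0]
force: [-0.4, 0.5, -0.8]
opening: 0.0865
finger_force: 0.0
```

```bash
cat > circ.py <<'E'
from h import *
def fitc(n,P,m,z,r):
    c,_=max(((c,cv2.contourArea(c)) for c in cv2.findContours(m.astype(np.uint8),cv2.RETR_EXTERNAL,cv2.CHAIN_APPROX_NONE)[0]),key=lambda a:a[1])
    return c[:,0].astype(float)
E
python3 - <<'E'
from h import *
from scipy.optimize import least_squares
np.set_printoptions(precision=4,suppress=True)
P=pose("wrist"); print(env.read_state()["ee_pos"]); im=env.get_image("wrist")[:,:,::-1].copy(); cv2.imwrite("pics/w2.png",im)
for d in env.pinpoint("small_tin","wrist")[:2]: print(d["score"],d["uv"],atz("wrist",d["uv"],0,P))
for d in env.silhouettes("small_tin","wrist")[:2]:
    m=d["pixels"].astype(np.uint8); print(d["score"],d["rect"])
    c=max(cv2.findContours(m,cv2.RETR_EXTERNAL,cv2.CHAIN_APPROX_NONE)[0],key=len)
    # model silhouette: hull of projected cylinder; fit x,y by hull distance
    th=np.linspace(0,2*np.pi,60)
    def hull(x,y): return cv2.convexHull(proj("wrist",np.r_[np.c_[x+.0298*np.cos(th),y+.0298*np.sin(th),0*th+.052],np.c_[x+.029*np.cos(th),y+.029*np.sin(th),0*th]],P).astype(np.float32))
    pts=[tuple(map(float,q)) for q in c[::4,0]]
    f=lambda p:[cv2.pointPolygonTest(hull(*p),q,True) for q in pts]
    r=least_squares(f,[.542,.021],diff_step=1e-3,loss="soft_l1"); print(r.x,np.sqrt(np.mean(np.array(f(r.x))**2)))
E
```

```text
[0.5425 0.0199 0.1705]
0.89 [115.1, 232.6] [ 0.6011 -0.137   0.    ]
0.74 [277.5, 191.6] [0.5411 0.0169 0.    ]
0.84 [51.1, 207.7, 141.6, 277.3]Traceback (most recent call last):
  File "<stdin>", line 14, in <module>
    return func(*args, **kwargs)
    result = trf(vector_fun.fun, vector_fun.jac, x0, f0, J0, lb, ub, ftol, xtol,
                 gtol, max_nfev, x_scale, loss_function, tr_solver,
                 tr_options.copy(), verbose, callback=callback_wrapped)
    return trf_no_bounds(
        fun, jac, x0, f0, J0, ftol, xtol, gtol, max_nfev, x_scale,
        loss_function, tr_solver, tr_options, verbose, callback=callback)
    J = jac(x)
    self._update_jac()
    ~~~~~~~~~~~~~~~~^^
    self.J = self.jac_wrapped(xp_copy(self.x), f0=self.f)
             ~~~~~~~~~~~~~~~~^^^^^^^^^^^^^^^^^^^^^^^^^^^^
    J, dct = approx_derivative(
             ~~~~~~~~~~~~~~~~~^
        self.fun,
        ^^^^^^^^^
    ...<2 lines>...
        **self.finite_diff_options,
        ^^^^^^^^^^^^^^^^^^^^^^^^^^^
    )
    ^
    J, _nfev = _dense_difference(fun_wrapped, x0, f0, h,
               ~~~~~~~~
[... 184 characters left out ...]
                ^^^
    df = [f_eval - f0 for f_eval in f_evals]
                                    ^^^^^^^
    f = np.atleast_1d(self.fun(x, *self.args, **self.kwargs))
                      ~~~~~~~~^^^^^^^^^^^^^^^^^^^^^^^^^^^^^^
    return np.atleast_1d(self.fun(x))
                         ~~~~~~~~^^^
    return self.f(x, *self.args, **self.kwargs)
           ~~~~~~^^^^^^^^^^^^^^^^^^^^^^^^^^^^^^
  File "<stdin>", line 13, in <lambda>
  File "<stdin>", line 11, in hull
  File "h.py", line 23, in proj
    k,d=K(n);R,t=P or pose(n)
        ~^^^
  File "h.py", line 4, in K
    c=env.camera_params(n); f=210/np.tan(np.radians(c["vfov"])/2)
ValueError: time passes only in moves, steps and waits
```

```bash
rm circ.py; sed -i 's/^def K(n)/import functools\n@functools.cache\ndef K(n)/' h.py
python3 - <<'E'
from h import *
P=pose("wrist"); im=cv2.imread("pics/w2.png"); th=np.linspace(0,6.3,60)
for z,c in((.052,(0,255,0)),(0,(255,0,0))):
    cv2.polylines(im,[np.int32(proj("wrist",np.c_[.5425+.0298*np.cos(th),.0199+.0298*np.sin(th),0*th+z],P)*16)],False,c,1,cv2.LINE_AA,4)
cv2.imwrite("pics/w2b.png",cv2.resize(im[90:290,150:410],(780,600),interpolation=cv2.INTER_CUBIC))
E
```

```text
(no output)
```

View pics/w2b.png

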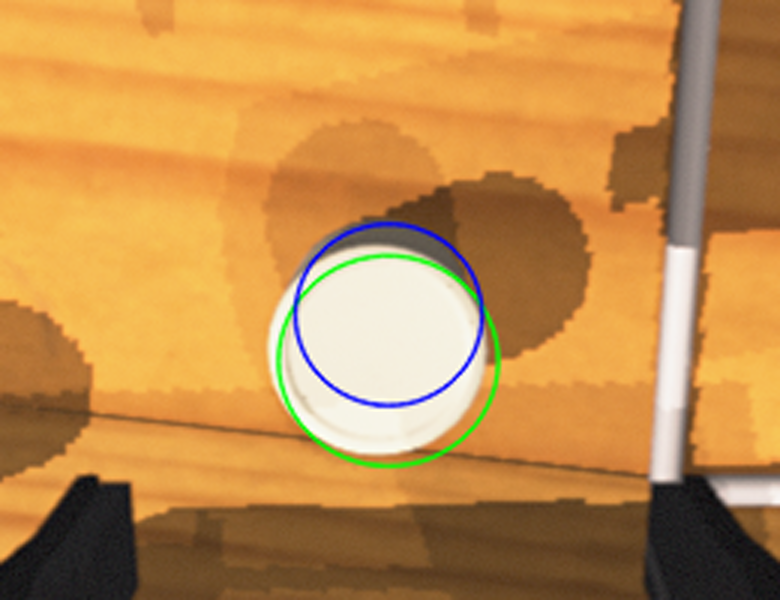

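Call:
carry_out(
  increments="0 0 0 -0.01 -0.009 -0.13 1;0 0 0 -0.01 -0.009 -0.26 1;0 0 0 -0.01 -0.009 -0.38 1;0 0 0 -0.01 -0.009 -0.46 1;0 0 0 -0.01 -0.009 -0.488 1;0 0 0 -0.01 -0.009 -0.488 1;0 0 0 -0.01 -0.009 -0.488 0;0 0 0 -0.01 -0.009 -0.488 0;0 0 0 -0.01 -0.009 -0.488 0;0 0 0 -0.01 -0.009 -0.488 0;0 0 0 -0.01 -0.009 -0.488 0;0 0 0 -0.01 -0.009 -0.488 0;0 0 0 -0.01 -0.009 -0.488 0;0 0 0 -0.01 -0.009 -0.488 0",
  newtons=25,
)

```text
t: 12.77
ee_pos: [0.5393, 0.0182, 0.0258]
eef_rot: [-0.192, 3.134, 0.0]
force: [-1.4, -0.8, 7.3]
opening: 0.0579
finger_force: 25.0
```

Call:
carry_out(
  increments="0 0 0 0 0 0.1 0;0 0 0 0 0 0.23 0;0 0 0 0 0 0.36 0;0 0 0 -0.03 -0.1 0.48 0;0 0 0 -0.06 -0.22 0.58 0;0 0 0 -0.09 -0.34 0.58 0;0 0 0 -0.12 -0.46 0.58 0;0 0 0 -0.14 -0.56 0.58 0;0 0 0 -0.16 -0.63 0.58 0;0 0 0 -0.16 -0.63 0.58 0;0 0 0 -0.16 -0.63 0.58 0",
)

```text
t: 13.68
ee_pos: [0.4898, -0.1718, 0.1982]
eef_rot: [0.187, -3.135, -0.001]
force: [-0.1, 0.3, -1.2]
opening: 0.0576
finger_force: 24.9
```

```bash
cat > look.py <<'E'
from h import *
import sys
np.set_printoptions(precision=4,suppress=True)
P=pose("wrist"); s=env.read_state(); print(s["ee_pos"],s["opening"],s["force"]); im=env.get_image("wrist")[:,:,::-1]; cv2.imwrite(sys.argv[1],im); np.savez(sys.argv[1]+".npz",R=P[0],t=P[1])
for n,z in [a.split(":") for a in sys.argv[2:]]:
    for d in env.pinpoint(n,"wrist")[:3]: print(n,round(d["score"],2),np.round(d["uv"],1),atz("wrist",d["uv"],float(z),P)[:2])
E
python3 look.py pics/w3.png carrier_base:0 clamp:0.02 small_tin:0
```

```text
[ 0.4898 -0.1718  0.1982] 0.05759912726089891 [-0.1358  0.2741 -1.2318]
carrier_base 0.83 [152.2 178.5] [ 0.4965 -0.3027]
clamp 0.85 [151.5 241.9] [ 0.5576 -0.2956]
small_tin 0.85 [281.9 257.5] [ 0.5682 -0.1606]
```

View pics/w3.png

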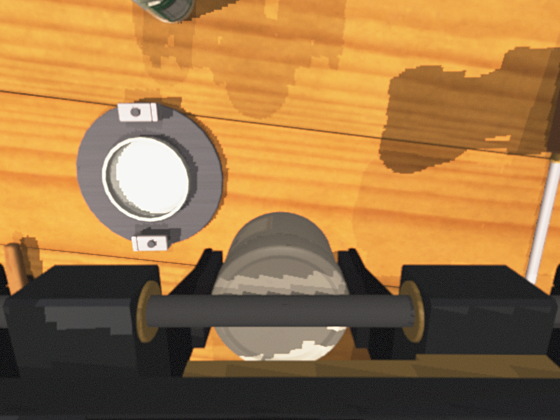

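```bash
cat > base.py <<'E'
from h import *
import sys
np.set_printoptions(precision=4,suppress=True)
f=sys.argv[1]; c0=np.array(eval(sys.argv[2])); im=cv2.imread(f); z=np.load(f+".npz"); P=(z["R"],z["t"])
hsv=cv2.cvtColor(im,cv2.COLOR_BGR2HSV)
# rectify the plane z=h to 0.5 mm/px about c0 and measure there
def rect(h,half=.09,s=.0004):
    g=np.arange(-half,half,s); X,Y=np.meshgrid(c0[0]+g,c0[1]+g,indexing="ij")
    q=proj("wrist",np.c_[X.ravel(),Y.ravel(),np.full(X.size,h)],P).astype(np.float32).reshape(*X.shape,2)
    return cv2.remap(im,q,None,cv2.INTER_LINEAR),lambda p:c0+np.array([-half,-half])+s*np.array([p[1],p[0]])
def circ(pts):
    A=np.c_[2*pts,np.ones(len(pts))]; 
    for _ in range(6):
        w=np.ones(len(pts)) if _==0 else (np.abs(r)<max(.0008,1.5*np.median(np.abs(r))))*1.
        s=np.linalg.lstsq(A*w[:,None],(pts**2).sum(1)*w,rcond=None)[0]; R=np.sqrt(s[2]+s[:2]@s[:2]); r=np.linalg.norm(pts-s[:2],axis=1)-R
    return s[:2],R,int(w.sum()),len(pts)
def radial(h,rlo,rhi,ch,sign):
    R,tp=rect(h); H=cv2.GaussianBlur(cv2.cvtColor(R,cv2.COLOR_BGR2HSV)[:,:,ch].astype(np.float32),(0,0),2); pts=[]
    for a in np.linspace(0,2*np.pi,180,endpoint=False):
        r=np.arange(rlo,rhi,.0003); X=np.c_[r*np.cos(a),r*np.sin(a)]
        ij=((X+.09)/.0004).astype(int); v=H[ij[:,0],ij[:,1]]; d=np.gradient(v)*sign; k=d.argmax()
        if d[k]>1: pts.append(c0+X[k])
    return circ(np.array(pts))
print("flange",radial(.008,.065,.085,1,1))
print("cup rim out",radial(.019,.036,.048,2,-1))
R,tp=rect(.023); h=cv2.cvtColor(R,cv2.COLOR_BGR2HSV)
g=np.linalg.norm(np.indices(h.shape[:2]).transpose(1,2,0)*.0004-.09,axis=2)
m=((h[:,:,1]<60)&(h[:,:,2]>130)&(g>.05)&(g<.08)).astype(np.uint8); n,l,st,ce=cv2.connectedComponentsWithStats(m)
k=1+np.argsort(-st[1:,4])[:2]; C=[tp(ce[i]) for i in k]; C.sort(key=lambda p:-p[0]); d=C[0]-C[1]
print("clamps",C,st[k,4],"mid",(C[0]+C[1])/2,"yaw",np.degrees(np.arctan2(d[1],d[0])),np.linalg.norm(d))
E
python3 base.py pics/w3.png "[.4930,-.3000]"
```

```text
flange (array([ 0.494, -0.302]), np.float64(0.07197979822435759), 148, 180)
cup rim out (array([ 0.4947, -0.3027]), np.float64(0.041529751175860045), 177, 180)
clamps [array([ 0.4936, -0.3305]), array([ 0.4427, -0.2676])] [20787  3520] mid [ 0.4682 -0.2991] yaw -51.01356610953522 0.08093660289611522
```

Call:
carry_out(
  increments="0 0 0 0.005 -0.13 0 0;0 0 0 0.01 -0.26 0 0;0 0 0 0.015 -0.38 0 0;0 0 0 0.015 -0.435 -0.05 0;0 0 0 0.015 -0.435 -0.17 0;0 0 0 0.015 -0.435 -0.3 0;0 0 0 0.015 -0.435 -0.41 0;0 0 0 0.015 -0.435 -0.48 0;0 0 0 0.015 -0.435 -0.52 0;0 0 0 0.015 -0.435 -0.54 0;0 0 0 0.015 -0.435 -0.545 0;0 0 0 0.015 -0.435 -0.545 0",
)

```text
t: 14.88
ee_pos: [0.4961, -0.3008, 0.0354]
eef_rot: [-0.194, 3.135, -0.0]
force: [0.5, 0.1, -0.3]
opening: 0.0574
finger_force: 25.1
```

Run:
```python
from h import *
z=np.load("pics/w3.png.npz"); P=(z["R"],z["t"])
a=atz("wrist",(138,112),.023,P);b=atz("wrist",(152,243),.023,P); d=b-a; print(a,b,(a+b)/2,np.degrees(np.arctan2(d[1],d[0])),np.linalg.norm(d))
s=env.read_state(); print(s["ee_pos"],s["force"],s["opening"])
```

```text
[ 0.43107948 -0.30821103  0.023     ] [ 0.55740456 -0.29407144  0.023     ] [ 0.49424202 -0.30114124  0.023     ] 6.386541059499054 0.12711394304543103
[ 0.49606021 -0.30077114  0.03536126] [ 0.50149662  0.06064091 -0.2699203 ] 0.057447947564150226
```

Call:
carry_out(
  increments="0 0 0 -0.004 -0.004 -0.005 0;0 0 0 -0.004 -0.004 -0.005 0;0 0 0 -0.004 -0.004 -0.005 1;0 0 0 -0.004 -0.004 -0.005 1;0 0 0 -0.004 -0.004 -0.005 1;0 0 0 -0.004 -0.004 -0.005 1;0 0 0 -0.004 -0.004 -0.005 1;0 0 0 -0.004 -0.004 0.1 1;0 0 0 -0.004 -0.004 0.22 1;0 0 0 -0.004 -0.004 0.35 1;0 0 0 -0.004 -0.004 0.5 1;0 0 0 -0.004 -0.004 0.6 1;0 0 0 -0.004 -0.004 0.6 1;0 0 0 -0.004 -0.004 0.6 1",
)

```text
t: 16.05
ee_pos: [0.4949, -0.3029, 0.2179]
eef_rot: [-0.191, 3.13, -0.003]
force: [0.4, -0.1, -1.0]
opening: 0.087
finger_force: 0.0
```

```bash
python3 look.py pics/w4.png small_tin:0.009 clamp:0.02; python3 base.py pics/w4.png "[.4945,-.302]"
```

```text
[ 0.4949 -0.3029  0.2179] 0.08703234689245579 [ 0.4276 -0.0588 -1.0391]
small_tin 0.86 [409.2 286.2] [ 0.5976 -0.1406]
small_tin 0.57 [282.2 187.3] [ 0.4988 -0.3009]
clamp 0.98 [281.9 240.7] [ 0.555  -0.2944]
clamp 0.3 [240.6 339. ] [ 0.6847 -0.3276]
flange (array([ 0.4942, -0.303 ]), np.float64(0.07184196118197406), 147, 180)
cup rim out (array([ 0.495 , -0.3033]), np.float64(0.0414924680256722), 124, 180)
clamps [array([ 0.5574, -0.298 ]), array([ 0.4313, -0.3094])] [3589 3223] mid [ 0.4944 -0.3037] yaw 5.142997688844951 0.12664453661785696
```

View pics/w4.png

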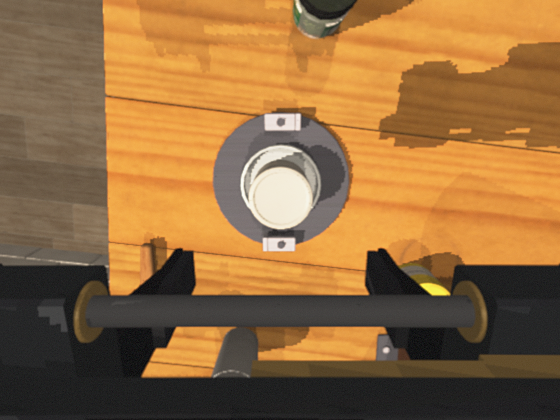

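Call:
carry_out(
  increments="0 0 0.08 0 0.99 0.1 1;0 0 0.08 0 0.99 0.1 1;0 0 0.08 0 0.99 0.1 1;0 0 0.08 0 0.99 0.1 1;0 0 0.08 0 0.99 0.1 1;0 0 0.08 0 0.99 0.1 1;0 0 0.08 0 0.99 0.1 1;0 0 0.08 0 0.99 0.1 1",
)

```text
t: 16.87
ee_pos: [0.4938, -0.0011, 0.2445]
eef_rot: [0.591, -3.084, -0.001]
force: [0.5, 0.0, -0.0]
opening: 0.0872
finger_force: 0.0
```

Call:
carry_out(
  increments="0 0 0.08 0 0.99 0 1;0 0 0.08 0 0.99 0 1;0 0 0.08 0 0.99 0 1;0 0 0.08 0 0.99 0 1;0 0 0.08 0 0.99 0 1;0 0 0.08 0 0.99 0 1;0 0 0.08 0 0.99 0 1;0 0 0.08 0 0.99 0 1;0 0 0.08 0 0.99 0 1;0 0 0.08 0 0.99 0 1",
)

```text
t: 17.7
ee_pos: [0.4935, 0.2908, 0.2434]
eef_rot: [0.965, -2.986, 0.003]
force: [0.6, -0.3, 0.6]
opening: 0.0869
finger_force: 0.0
```

```bash
python3 look.py pics/w5.png carrier_hood:0 ear:0.003
python3 - <<'E'
from h import *
np.set_printoptions(precision=4,suppress=True)
z=np.load("pics/w5.png.npz");P=(z["R"],z["t"]);im=cv2.imread("pics/w5.png");hsv=cv2.cvtColor(im,cv2.COLOR_BGR2HSV)
for d in env.silhouettes("carrier_hood","wrist")[:2]:
    m=d["pixels"]; print(d["score"],d["rect"],m.sum())
    # wooden bar: saturated dark pixels inside hood hull
    hull=np.zeros(m.shape,np.uint8); ys,xs=np.nonzero(m); cv2.fillConvexPoly(hull,cv2.convexHull(np.c_[xs,ys].astype(np.int32)),1)
    w=(hsv[:,:,1]>110)&(cv2.erode(hull,np.ones((9,9)))>0)
    n,l,st,ce=cv2.connectedComponentsWithStats(w.astype(np.uint8))
    for k in 1+np.argsort(-st[1:,4])[:2]:
        c=np.argwhere(l==k)[:,::-1].astype(np.float32); rr=cv2.minAreaRect(c); bx=cv2.boxPoints(rr)
        G=np.array([atz("wrist",b,.096,P)[:2] for b in bx]); e=G[1]-G[0],G[2]-G[1]; L=max(e,key=np.linalg.norm)
        print(st[k],rr,"centre",G.mean(0),"sides",[np.linalg.norm(i) for i in e],"yaw",np.degrees(np.arctan2(L[1],L[0]))%180, np.median(hsv[l==k],axis=0))
E
```

```text
[0.4935 0.2908 0.2434] 0.08694680783748032 [ 0.5608 -0.31    0.6482]
carrier_hood 0.64 [304.8 185.8] [0.4832 0.3191]
0.66 [257.7, 131.4, 359.9, 248.1] 8430
[ 301  171   22   73 1089] ((311.1138610839844, 207.3614044189453), (15.423076629638672, 72.93622589111328), 5.710593223571777) centre [0.4835 0.3179] sides [np.float64(0.06792016855814323), np.float64(0.01346054144277668)] yaw 31.354891026275737 [ 11. 148. 125.]
[297 143   2   2   2] ((297.5, 143.5), (1.4142135381698608, 0.0), 135.0) centre [0.4443 0.2738] sides [np.float64(0.0), np.float64(0.0011860731747110667)] yaw 170.7622277727079 [ 13.  131.5 181. ]
```

Call:
carry_out(
  increments="0 0 -0.024 -0.033 0.092 -0.12 1;0 0 -0.024 -0.033 0.092 -0.22 1;0 0 -0.024 -0.033 0.092 -0.28 1;0 0 -0.024 -0.033 0.092 -0.28 1;0 0 -0.024 -0.033 0.092 -0.28 1",
)

```text
t: 18.32
ee_pos: [0.4843, 0.3179, 0.1612]
eef_rot: [0.85, -3.023, 0.002]
force: [0.1, 0.1, 0.6]
opening: 0.087
finger_force: 0.0
```

```bash
cat > hood.py <<'E'
from h import *
import sys
np.set_printoptions(precision=4,suppress=True)
f=sys.argv[1]; c0=np.array(eval(sys.argv[2])); zb=float(sys.argv[3]); z=np.load(f+".npz");P=(z["R"],z["t"]);im=cv2.imread(f)
def rect(h,half,s=.0004):
    g=np.arange(-half,half,s); X,Y=np.meshgrid(c0[0]+g,c0[1]+g,indexing="ij")
    q=proj("wrist",np.c_[X.ravel(),Y.ravel(),np.full(X.size,h)],P).astype(np.float32).reshape(*X.shape,2)
    return cv2.remap(im,q,None,cv2.INTER_LINEAR)
R=rect(zb+.096,.045); h=cv2.cvtColor(R,cv2.COLOR_BGR2HSV); m=((h[:,:,1]>100)).astype(np.uint8)
n,l,st,ce=cv2.connectedComponentsWithStats(m); k=1+np.argmax(st[1:,4]); rr=cv2.minAreaRect(np.argwhere(l==k).astype(np.float32))
b=cv2.boxPoints(rr)*.0004; e=max(b[1]-b[0],b[2]-b[1],key=np.linalg.norm)
print("bar",c0-.045+np.array(rr[0])*.0004,np.array(rr[1])*.4,"yaw",np.degrees(np.arctan2(e[1],e[0]))%180)
# top disc edge, radius 51 mm at z=64 mm
R=rect(zb+.064,.07); H=cv2.GaussianBlur(cv2.cvtColor(R,cv2.COLOR_BGR2HSV)[:,:,1].astype(np.float32),(0,0),2); pts=[]
for a in np.linspace(0,2*np.pi,180,endpoint=False):
    r=np.arange(.042,.062,.0003); X=np.c_[r*np.cos(a),r*np.sin(a)]; ij=((X+.07)/.0004).astype(int)
    d=np.gradient(H[ij[:,0],ij[:,1]]); k=d.argmax()
    if d[k]>2: pts.append(c0+X[k])
pts=np.array(pts); A=np.c_[2*pts,np.ones(len(pts))]; w=np.ones(len(pts))
for _ in range(8):
    s=np.linalg.lstsq(A*w[:,None],(pts**2).sum(1)*w,rcond=None)[0]; Rr=np.sqrt(s[2]+s[:2]@s[:2]); r=np.linalg.norm(pts-s[:2],axis=1)-Rr; w=(np.abs(r)<max(.0006,1.5*np.median(np.abs(r))))*1.
print("disc",s[:2],Rr,w.sum(),len(pts))
E
python3 look.py pics/w6.png carrier_hood:0 ear:0.003;python3 hood.py pics/w6.png "[.4835,.3185]" 0
```

```text
[0.4843 0.3179 0.1612] 0.08702464822024097 [0.1052 0.083  0.5945]
carrier_hood 0.97 [280.2 198.2] [0.4862 0.3191]
bar [0.4833 0.3183] [89.6 89.6] yaw 0.0
disc [0.484 0.319] 0.049865500964955324 122.0 179
```

View pics/w6.png

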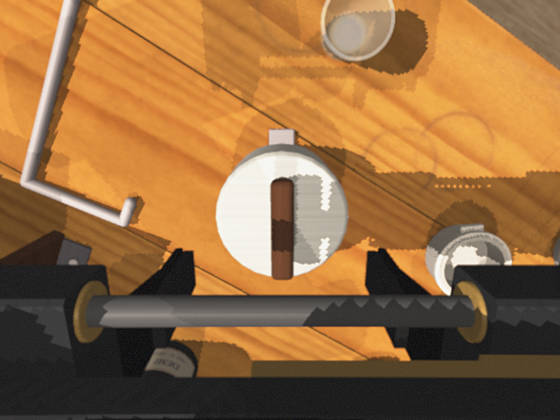

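Run:
```python
from h import *
z=np.load("pics/w6.png.npz");P=(z["R"],z["t"])
a,b=[atz("wrist",q,.096,P)[:2] for q in((282.5,178),(282,280))]; d=b-a
print(a,b,(a+b)/2,np.linalg.norm(d),np.degrees(np.arctan2(d[1],d[0])))
a=atz("wrist",(282,212.5),.064,P);print(a, atz("wrist",(282,136),.006,P))
r=env.read_state()["eef_rot"]; print(np.degrees(2*np.arctan2(r[1],r[0]))+180, env.read_state()["joint_positions"])
```

```text
[0.45264499 0.30029123] [0.51421614 0.33760879] [0.48343057 0.31895001] 0.0719972716420244 31.21955876365168
[0.48064289 0.31726867 0.064     ] [0.43645827 0.29060206 0.006     ]
391.43439940554265 [ 8.60973188e-01  3.64531202e-01 -2.02335598e-01  7.41009688e-04
 -9.99796129e-01 -1.88353495e+00]
```

Call:
carry_out(
  increments="0 0 0 -0.003 0.004 -0.1 1;0 0 0 -0.003 0.004 -0.19 1;0 0 0 -0.003 0.004 -0.25 1;0 0 0 -0.003 0.004 -0.27 1;0 0 0 -0.003 0.004 -0.27 0;0 0 0 -0.003 0.004 -0.27 0;0 0 0 -0.003 0.004 -0.27 0;0 0 0 -0.003 0.004 -0.27 0;0 0 0 -0.003 0.004 -0.27 0;0 0 0 -0.003 0.004 -0.27 0;0 0 0 -0.003 0.004 -0.27 0;0 0 0 -0.003 0.004 -0.27 0;0 0 0 -0.003 0.004 -0.27 0;0 0 0 -0.003 0.004 -0.27 0;0 0 0 -0.003 0.004 -0.27 0;0 0 0 -0.003 0.004 -0.27 0;0 0 0 -0.003 0.004 -0.27 0",
  newtons=50,
)

```text
t: 19.88
ee_pos: [0.4832, 0.3199, 0.0801]
eef_rot: [0.852, -3.024, 0.001]
force: [0.9, -1.3, 0.2]
opening: 0.0157
finger_force: 50.0
```

Call:
carry_out(
  increments="0 0 0 0 0 0.12 0;0 0 0 0 0 0.25 0;0 0 0 0 0 0.37 0;0 0 0.03 0.005 -0.12 0.42 0;0 0 0.05 0.01 -0.25 0.42 0;0 0 0.07 0.015 -0.38 0.42 0;0 0 0.1 0.02 -0.51 0.42 0;0 0 0.1 0.02 -0.64 0.42 0;0 0 0.1 0.02 -0.77 0.42 0;0 0 0.1 0.02 -0.9 0.42 0;0 0 0.1 0.02 -0.98 0.42 0;0 0 0.1 0.02 -0.98 0.42 0",
)

```text
t: 20.88
ee_pos: [0.4873, 0.0224, 0.2052]
eef_rot: [1.305, -2.854, -0.001]
force: [0.2, -0.2, -3.7]
opening: 0.0156
finger_force: 50.0
```

Call:
carry_out(
  increments="0 0 0.03 0.005 -0.12 0 0;0 0 0.05 0.01 -0.25 0 0;0 0 0.07 0.015 -0.38 0 0;0 0 0.093 0.02 -0.51 0 0;0 0 0.093 0.02 -0.64 0 0;0 0 0.093 0.02 -0.77 0 0;0 0 0.093 0.02 -0.88 0 0;0 0 0.093 0.02 -0.97 0 0;0 0 0.093 0.02 -0.99 0 0;0 0 0.093 0.02 -0.99 0 0;0 0 0.093 0.02 -0.99 0 0",
)

```text
t: 21.8
ee_pos: [0.4947, -0.2701, 0.2052]
eef_rot: [1.714, -2.632, -0.003]
force: [0.3, 0.7, -3.2]
opening: 0.0156
finger_force: 50.0
```

Run:
```python
from h import *
s=env.read_state(); r=s["eef_rot"]; print(s["ee_pos"],np.degrees(2*np.arctan2(r[1],r[0]))+180,s["force"],s["opening"],s["joint_positions"])
P=pose("wrist"); im=env.get_image("wrist")[:,:,::-1]; cv2.imwrite("pics/w7.png",im); np.savez("pics/w7.png.npz",R=P[0],t=P[1])
```

```text
[ 0.49467978 -0.27008654  0.20520357] 66.1526341025282 [ 0.32104844  0.69724932 -3.22195535] 0.015606659583141714 [-0.2128333   0.30170459 -0.18199075 -0.00112947 -1.08917462 -0.20285752]
```

```bash
python3 hood.py pics/w7.png "[.4947,-.2701]" 0.125
```

```text
bar [ 0.5042 -0.2409] [27.4143 73.3892] yaw 156.03752
disc [ 0.4945 -0.2697] 0.04951400378709187 76.0 128
```

Call:
carry_out(
  increments="0 0 0 -0.001 -0.06 0 0;0 0 0 -0.001 -0.11 0 0;0 0 0 -0.001 -0.11 0 0;0 0 0 -0.001 -0.11 0 0;0 0 0 -0.001 -0.11 -0.08 0;0 0 0 -0.001 -0.11 -0.16 0;0 0 0 -0.001 -0.11 -0.24 0;0 0 0 -0.001 -0.11 -0.31 0;0 0 0 -0.001 -0.11 -0.335 0;0 0 0 -0.001 -0.11 -0.335 0;0 0 0 -0.001 -0.11 -0.335 0",
)

```text
t: 22.77
ee_pos: [0.4956, -0.3033, 0.1065]
eef_rot: [-1.718, 2.63, -0.001]
force: [0.7, -0.2, -2.6]
opening: 0.0158
finger_force: 50.0
```

Call:
carry_out(
  increments="0 0 0 -0.003 0.001 -0.01 0;0 0 0 -0.003 0.001 -0.02 0;0 0 0 -0.003 0.001 -0.03 0;0 0 0 -0.003 0.001 -0.04 0;0 0 0 -0.003 0.001 -0.05 0;0 0 0 -0.003 0.001 -0.058 0;0 0 0 -0.003 0.001 -0.058 0",
)

```text
t: 23.35
ee_pos: [0.494, -0.3036, 0.0881]
eef_rot: [1.715, -2.632, -0.0]
force: [0.3, 0.2, -3.5]
opening: 0.0155
finger_force: 50.0
```

Call:
carry_out(
  increments="0 0 0 0 0 -0.003 0;0 0 0 0 0 -0.006 0;0 0 0 0 0 -0.006 0",
)

```text
t: 23.6
ee_pos: [0.4943, -0.3037, 0.088]
eef_rot: [-1.716, 2.631, -0.002]
force: [-1.7, 0.3, 4.5]
opening: 0.0156
finger_force: 50.0
```

Call:
carry_out(
  increments="0 0 -0.03 0 0 -0.004 0;0 0 -0.06 0 0 -0.004 0;0 0 -0.09 0 0 -0.004 0;0 0 -0.12 0 0 -0.004 0;0 0 -0.15 0 0 -0.004 0;0 0 -0.18 0 0 -0.004 0;0 0 -0.21 0 0 -0.004 0;0 0 -0.24 0 0 -0.004 0;0 0 -0.27 0 0 -0.004 0;0 0 -0.295 0 0 -0.004 0;0 0 -0.315 0 0 -0.004 0;0 0 -0.325 0 0 -0.004 0;0 0 -0.325 0 0 -0.004 0",
)

```text
t: 24.68
ee_pos: [0.4958, -0.3044, 0.0879]
eef_rot: [-0.212, 3.13, -0.005]
force: [-0.5, 0.4, 5.9]
opening: 0.0152
finger_force: 50.1
```

```bash
cat > st.py <<'E'
from h import *
s=env.read_state(); r=s["eef_rot"]; print(s["ee_pos"],(np.degrees(2*np.arctan2(r[1],r[0]))+180)%360,s["force"],s["wrist_torque"],s["opening"],s["joint_positions"][5])
E
python3 st.py
```

```text
[ 0.49580537 -0.30442793  0.08792778] 7.753523507117791 [-0.52617925  0.36001358  5.9345632 ] [0.22437852 0.28326118 0.19150891] 0.015237998628979395 -1.1652540708475498
```

Call:
carry_out(
  increments="0 0 -0.006 0 0 0 0;0 0 -0.012 0 0 0 0;0 0 -0.012 0 0 0 0",
)

```text
t: 24.93
ee_pos: [0.4959, -0.3045, 0.088]
eef_rot: [-0.154, 3.134, -0.005]
force: [-0.4, 0.6, 7.1]
opening: 0.0153
finger_force: 50.1
```

```bash
python3 st.py
```

```text
[ 0.49585317 -0.30446029  0.08795094] 5.62805167715436 [-0.44653864  0.58951435  7.13098953] [0.2472863  0.23190119 0.25592933] 0.01531115758279461 -1.2023769874962444
```

Call:
carry_out(
  increments="0 0 -0.006 0 0 0 0;0 0 -0.012 0 0 0 0;0 0 -0.012 0 0 0 0",
)

```text
t: 25.18
ee_pos: [0.4959, -0.3039, 0.0879]
eef_rot: [-0.098, 3.136, -0.004]
force: [-0.8, 2.9, 7.8]
opening: 0.0157
finger_force: 50.5
```

```bash
python3 st.py
```

```text
[ 0.49588883 -0.30389036  0.08792094] 3.58324639077307 [-0.80011628  2.90562143  7.79344996] [0.90254823 0.28055495 0.67241635] 0.015661489021123225 -1.2384950305518154
```

Call:
carry_out(
  increments="0 0 0 0 0 0.003 0;0 0 0 0 0 0.003 0.6;0 0 0 0 0 0.003 0.6;0 0 0 0 0 0.003 0.6;0 0 0 0 0 0.003 0.6;0 0 0 0 0 0.003 0.6;0 0 0 0 0 0.003 0.6;0 0 0 0 0 0.05 0.6;0 0 0 0 0 0.15 0.6;0 0 0 0 0 0.28 0.6;0 0 0 0 0 0.4 0.6;0 0 0 0 0 0.5 0.6;0 0 0 0 0 0.5 0.6;0 0 0 0 0 0.5 0.6",
)

```text
t: 26.35
ee_pos: [0.4948, -0.3037, 0.2375]
eef_rot: [-0.092, 3.136, -0.002]
force: [-1.0, 0.8, -0.7]
opening: 0.0523
finger_force: 0.0
```

```bash
python3 st.py; python3 look.py pics/w8.png carrier_hood:0.008 clamp:0.02; python3 hood.py pics/w8.png "[.495,-.303]" 0.008
python3 - <<'E'
from h import *
im=cv2.imread("pics/w8.png"); t=env.get_image("top")[:,:,::-1]
cv2.imwrite("pics/f.png",np.hstack([cv2.resize(im[80:300,180:400],(400,400),interpolation=cv2.INTER_CUBIC),cv2.resize(t[130:290,210:450],(400,267),interpolation=cv2.INTER_CUBIC).repeat(1,0)[:267] if 0 else cv2.copyMakeBorder(cv2.resize(t[130:290,210:450],(400,267),interpolation=cv2.INTER_CUBIC),0,133,0,0,0)]))
E
```

```text
[ 0.49477584 -0.30374079  0.2375076 ] 3.3665816695709054 [-1.03035222  0.84313605 -0.67568123] [ 0.01873102 -0.03499495 -0.0150881 ] 0.05233440935520187 -1.240238215955142
[ 0.4948 -0.3037  0.2375] 0.05233440935520187 [-1.0304  0.8431 -0.6757]
carrier_hood 0.61 [282.1 183.1] [ 0.4987 -0.3019]
bar [ 0.5206 -0.3032] [89.6 38. ] yaw 90.0
disc [ 0.4984 -0.3046] 0.048653802635776594 103.0 169
```

I've used all ten views, so I'll check the hood's seating by numbers.

```bash
python3 - <<'E'
from h import *
np.set_printoptions(precision=4,suppress=True)
z=np.load("pics/w8.png.npz");P=(z["R"],z["t"]);im=cv2.imread("pics/w8.png");h=cv2.cvtColor(im,cv2.COLOR_BGR2HSV)
q=proj("wrist",[[.4945,-.303,.072]],P)[0]; disc=np.zeros(h.shape[:2],np.uint8); cv2.circle(disc,tuple(int(v) for v in q),42,1,-1)
m=((h[:,:,1]>90)&(disc>0)).astype(np.uint8); n,l,st,ce=cv2.connectedComponentsWithStats(m); k=1+np.argmax(st[1:,4])
c=np.argwhere(l==k)[:,::-1].astype(np.float32); vx,vy,x0,y0=cv2.fitLine(c,cv2.DIST_L2,0,.01,.01).ravel(); print(st[k],q)
a,b=[atz("wrist",(x0+s*vx,y0+s*vy),.104,P)[:2] for s in(-25,25)]; d=b-a; print((a+b)/2,"bar yaw",np.degrees(np.arctan2(d[1],d[0]))%180)
E
python3 base.py pics/w8.png "[.4945,-.303]" | tail -1
python3 - <<'E'
from h import *
for n in("top","scene"):
  env.get_image(n)
  for o in("hook_rod","carrier_hood","spice_jar","tall_tin","little_glass","steel_cup","small_tin"):
    print(n,o,[(round(d["score"],2),np.round(d["uv"]).tolist()) for d in env.pinpoint(o,n)[:3]])
E
```

```text
[ 272  164   17   72 1143] [281.5971 193.4375]
[ 0.4914 -0.3044] bar yaw 4.364897115574733
clamps [array([ 0.5339, -0.2659]), array([ 0.5279, -0.3426])] [11378  7797] mid [ 0.5309 -0.3043] yaw 85.48307819264198 0.07693351303104247
top hook_rod [(0.65, [294.0, 261.0])]
top carrier_hood [(0.57, [122.0, 222.0]), (0.42, [424.0, 218.0])]
top spice_jar [(0.63, [418.0, 276.0])]
top tall_tin []
top little_glass [(0.72, [233.0, 269.0])]
top steel_cup [(0.68, [423.0, 156.0])]
top small_tin [(0.83, [365.0, 190.0]), (0.75, [424.0, 158.0])]
scene hook_rod [(0.62, [245.0, 253.0])]
scene carrier_hood [(0.79, [192.0, 173.0])]
scene spice_jar [(0.96, [322.0, 341.0])]
scene tall_tin [(0.81, [282.0, 193.0])]
scene little_glass [(0.6, [202.0, 227.0]), (0.42, [426.0, 283.0])]
scene steel_cup [(0.74, [425.0, 283.0])]
scene small_tin [(0.88, [350.0, 263.0])]
```

```bash
python3 -c "
from rig import env
print(env.hand_in())"
```

```text
the job is handed in; nothing more can be done
None
```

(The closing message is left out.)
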